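# Square up hanger castings in the tilting tray

## Robot

A 6-joint arm with a two-finger parallel gripper is mounted at the origin on the work surface. World frame = base frame: x ahead of the robot, y to its left, z up, the work surface at z = 0. Lengths are in mm, angles in rad, forces in N, time in s.
With the tool pointing down it reaches from about 375 to 975 mm from the base axis. Payload 3.8 kg.
Tool frame: the origin (TCP) lies on the centre line of the jaws, within the pads' length; the fingertips stand r.tip_reach ahead of it and the grasp point (between the pads) lies 2 mm behind it (r.tip_reach is the distance from the TCP to the fingertips, in mm); z points along the fingers, y is the line along which they close (so a half turn about z gives the same grasp; the last joint's range is limited). The gripper opens to 88 mm and grips with 3 to 60 N. Pads are 18 mm wide; open, the fingers measure 123 mm over their backs; the gripper's body (75 mm by 187 mm) begins 45 mm behind the grasp point.
Start: joints at [-1.314, 0.264, 1.604, -0, 1.274, -0.037], TCP at [195.469, -646.073, 255.706] pointing down, gripper open.
Joint ranges: [-2.63, 2.63], [-0.94, 2.18], [0.31, 2.57], [-1.31, 4.45], [0, 2.66], [-2.55, 2.55]. Speed limits (rad/s): [2.57, 2.57, 3.14, 3.14, 3.14, 3.14].

## Interface

Orientations are given as a rotation vector (axis times angle).
In Python, from rig import r gives the robot as it stands. The module is installed in compiled form; this text tells all that it offers. Calls block until the motion is done:
- r.move_pose(position, orientation): joint-space move of the TCP to a pose.
- r.move_linear(position, rotation=None, velocity=150, until_force=None): straight line of the TCP; rotation=None keeps the orientation; velocity is the mean speed in mm/s. With until_force (N) it stops when the force on the tool has changed by that much, and returns True; else False.
- r.move_j(angles): joint-space move.
- r.grip(opening): finger opening in mm; the grip force is fixed at half the most; returns when the fingers have stopped.
- r.pause(seconds).
- r.inverse_kinematics(position, orientation): joint angles nearest the present ones, or None.
- r.get_obs(): the state.
- r.capture(name): name is "side" or "top" or "wrist"; returns (picture, depth): 400x640x3 uint8, red, green, blue; 400x640 float32, mm along the optical axis (not along the pixel's ray), 0 where there is no reading.
- r.camera_params(name): a dict with "fx", "fy", "cx", "cy" (pixels), "rvec" (rotation vector, rad) and "tvec" (3), from world to camera coordinates, as OpenCV has them. Camera axes: x right, y down, z forward; pixel columns grow to the right and rows downward; lengths in mm; the calibration is good to about 2 mm. The wrist camera is an equidistant fisheye: a pixel r from the principal point sees the ray r / f radians off the axis. A picture is of the moment at which its call begins: read the wrist's pose just before it. camera_params takes no time and is no camera call; for the wrist camera it gives the pose at the moment of the call.
A pose or a line that the arm cannot do raises r.IKError and nothing moves.
- r.finish_job(): hands the job in; it is judged then, once.
The state is a dict: "time_s": time; "joints": joint angles; "qd": joint speeds; "joint_torque": joint torques, N m; "eef_pos": TCP position; "tcp_rot": TCP orientation; "contact_force": force on the tool from outside, world axes, zero at the start; "torque": the same for the moment, N m; "opening": finger opening in mm; "grip_force": force on a finger pad.
Only numpy, scipy, OpenCV 4.12 (cv2) and the standard library are available. Lean on these libraries where they do the work, as an engineer would, in place of code of your own. Each camera call takes 0.05 s, during which the arm holds its last target. There are 200 camera calls.

## Task

The tilting tray was left tipped: set it level, take every painted casting off the hooks, and stand those and the grey casting from the bench upright in the tray, one to a lane with the 60 mm side of the foot along the lane. Then lift the red handle to tip the tray to 40 degrees (never beyond 50), hold it there for two seconds so that the castings slide square against the blue end stop, and bring the tray back fully level, leaving every casting standing against the stop. Leave the mug, the screwdriver and the small blue bin where they are.

Things in the scene. Friction and masses are not known exactly. Their poses are not given: they have to be found in the camera images.
- rack: Fixed green hook rack. Origin on the bench, 110 mm in front of the hanging castings; x into the rack, y left, z up. A rail at the back (front face x = 156, z 146-176, y -153 to 153 mm) on two posts carries three flat hooks pointing to -x at y = -100, 0, 100 mm. Base plate 12 mm thick, x = 130-220 mm.
- hook0 (a point): On top of the right-hand hook (rack x 110, y -100, z 160 mm), where a casting hangs. Each hook is a bar 10 mm wide, 8 mm high, top at z = 160 mm, with a lip at rack x = 85-91 mm that rises 8 mm above the bar. To come off, a casting must rise 8 to 22 mm, then move towards -x by 35 mm or more.
- hook1 (a point): The same point on the middle hook (rack y = 0).
- hook2 (a point): The same point on the left-hand hook (rack y = 100 mm).
- tray (a joint): Tilt of the tray, rad: 0 = level (a hard stop); grows as the red handle is lifted (40 degrees = 0.698, 50 = 0.873; hard stop at 1.0). Starts at 0.25-0.45. Stiff hinge (1.2 N m of friction): it stays where left; up to 20 N at the handle turns it. Yellow pointers on the sides show marks at 0, 20, 40 (red) and 50 degrees.
- tray_floor (a point): Point on the tray's floor over the hinge axis; axes as the tray's: x (level) away from the robot to the end stop, y left, z square to the floor. Tray x, y, z are counted from the hinge point, 3 mm below this. Floor: slippery white nylon; castings start sliding at 12-17 degrees. A casting tight against the stop has its origin at tray x = 25 mm.
- tray_hinge (a point): Hinge axis midway between the sides: fixed, 100 mm above the bench; the tray turns about y here. Inside of the tray: x = -105 (near wall, top z = 33) to 55 mm (blue end stop, top z = 48), y = -130 to 130 mm (sides, top z = 33). Dividers along x, 4 mm thick, top z = 33, at y = -65, 0, 65 mm make four lanes 61-63 mm wide.
- tray_handle (a point): Centre of the red handle: round bar 16 mm thick, 136 mm long along y, at tray x = -145, z = 50 mm (34 mm outside the near wall), joined to it by arms at y = -60 and 60 mm. Pinch its middle from above; it can turn between the fingers, so the gripper may stay upright while the handle follows its arc about the hinge.
- lane0 (a point): On the floor of lane 0 (rightmost, y = -98.5 mm), centred across the lane, at tray x = -45 mm: a good place to stand a casting.
- lane1 (a point): On the floor of lane 1 (y = -32.5 mm), centred across the lane, at tray x = -45 mm: a good place to stand a casting.
- lane2 (a point): On the floor of lane 2 (y = +32.5 mm), centred across the lane, at tray x = -45 mm: a good place to stand a casting.
- lane3 (a point): On the floor of lane 3 (leftmost, y = +98.5 mm), centred across the lane, at tray x = -45 mm: a good place to stand a casting.
- casting_red: Casting, red: foot 60 (x) x 44 (y) x 36 mm high; on it a centred upright eye plate 36 wide (y), 12 thick (x), 88 mm high in all. Its window (20 wide, 44-74 mm up) goes through along x. 0.2-0.4 kg. Origin: centre of the foot's underside. Grip the plate's edges from above, 36 mm apart along y. Hangs on any of the hooks, underside 86 mm up, x along the hook; or absent.
- casting_yellow: Casting, yellow: foot 60 (x) x 44 (y) x 36 mm high; on it a centred upright eye plate 36 wide (y), 12 thick (x), 88 mm high in all. Its window (20 wide, 44-74 mm up) goes through along x. 0.2-0.4 kg. Origin: centre of the foot's underside. Grip the plate's edges from above, 36 mm apart along y. Hangs on any of the hooks, underside 86 mm up, x along the hook; or absent.
- casting_blue: Casting, blue: foot 60 (x) x 44 (y) x 36 mm high; on it a centred upright eye plate 36 wide (y), 12 thick (x), 88 mm high in all. Its window (20 wide, 44-74 mm up) goes through along x. 0.2-0.4 kg. Origin: centre of the foot's underside. Grip the plate's edges from above, 36 mm apart along y. Hangs on any of the hooks, underside 86 mm up, x along the hook; or absent.
- casting_grey: Casting, grey: foot 60 (x) x 44 (y) x 36 mm high; on it a centred upright eye plate 36 wide (y), 12 thick (x), 88 mm high in all. Its window (20 wide, 44-74 mm up) goes through along x. 0.2-0.4 kg. Origin: centre of the foot's underside. Grip the plate's edges from above, 36 mm apart along y. Always present; stands on the bench before the rack.
- mug: White mug, 76 mm wide, 90 mm high, to the left of the work, a bystander. Origin: centre of its underside.
- screwdriver: Screwdriver 200 mm long lying on the bench beyond the work, a bystander.
- parts_bin: Small blue open bin 140 x 100 x 60 mm to the right of the work, a bystander. Origin: centre of its underside.
Not all that is in view belongs to the job. Several things look just like the casting_grey: the one meant starts farthest from the robot's base.

How it is judged (in metres and radians):
On the way, in this order (a step that is already met when the one before it is completed fails the run):
1. the tray is set level (within 3 degrees) (value of joint tray below 0.05 rad), for 0.3 s.
2. every casting stands in the tray, let go, with the tray level (value of joint tray below 0.05 rad and x of casting_red in the frame of tray_floor between -0.085 and 0.045 m and y of casting_red in the frame of tray_floor between -0.125 and 0.125 m and z of casting_red in the frame of tray_floor between -0.006 and 0.007 m and angle between the z axis of each of casting_red, casting_yellow, casting_blue, casting_grey and the z axis of tray_floor, either way round below 0.12 rad and contact force between the fingers and casting_red below 0.5 N and x of casting_yellow in the frame of tray_floor between -0.085 and 0.045 m and y of casting_yellow in the frame of tray_floor between -0.125 and 0.125 m and z of casting_yellow in the frame of tray_floor between -0.006 and 0.007 m and contact force between the fingers and casting_yellow below 0.5 N and x of casting_blue in the frame of tray_floor between -0.085 and 0.045 m and y of casting_blue in the frame of tray_floor between -0.125 and 0.125 m and z of casting_blue in the frame of tray_floor between -0.006 and 0.007 m and contact force between the fingers and casting_blue below 0.5 N and x of casting_grey in the frame of tray_floor between -0.085 and 0.045 m and y of casting_grey in the frame of tray_floor between -0.125 and 0.125 m and z of casting_grey in the frame of tray_floor between -0.006 and 0.007 m and contact force between the fingers and casting_grey below 0.5 N), for 0.3 s.
3. the tray is held at 40 degrees (35 to 45) for at least one second with the castings standing in it (value of joint tray between 0.611 and 0.785 rad and x of casting_red in the frame of tray_floor between -0.085 and 0.045 m and y of casting_red in the frame of tray_floor between -0.125 and 0.125 m and z of casting_red in the frame of tray_floor between -0.006 and 0.007 m and angle between the z axis of each of casting_red, casting_yellow, casting_blue, casting_grey and the z axis of tray_floor, either way round below 0.12 rad and x of casting_yellow in the frame of tray_floor between -0.085 and 0.045 m and y of casting_yellow in the frame of tray_floor between -0.125 and 0.125 m and z of casting_yellow in the frame of tray_floor between -0.006 and 0.007 m and x of casting_blue in the frame of tray_floor between -0.085 and 0.045 m and y of casting_blue in the frame of tray_floor between -0.125 and 0.125 m and z of casting_blue in the frame of tray_floor between -0.006 and 0.007 m and x of casting_grey in the frame of tray_floor between -0.085 and 0.045 m and y of casting_grey in the frame of tray_floor between -0.125 and 0.125 m and z of casting_grey in the frame of tray_floor between -0.006 and 0.007 m), for 1 s.
4. the tray is level again (within 2 degrees) (value of joint tray below 0.035 rad), for 0.3 s.
At the end, for the whole second after the job is handed in: The tray is level (within 2 degrees) and every casting stands in a lane of the tray on its foot (within 7 degrees), its foot within 7 mm of the end stop and square to the tray within 7 degrees, at rest and let go (value of joint tray below 0.035 rad and x of casting_red in the frame of tray_floor between -0.085 and 0.045 m and y of casting_red in the frame of tray_floor between -0.125 and 0.125 m and z of casting_red in the frame of tray_floor between -0.006 and 0.007 m and angle between the z axis of each of casting_red, casting_yellow, casting_blue, casting_grey and the z axis of tray_floor, either way round below 0.12 rad and contact force between the fingers and casting_red below 0.5 N and x of each of casting_red, casting_yellow, casting_blue, casting_grey in the frame of tray_floor above 0.018 m and angle between the x axis of each of casting_red, casting_yellow, casting_blue, casting_grey and the x axis of tray_floor, either way round below 0.12 rad and linear speed of each of casting_red, casting_yellow, casting_blue, casting_grey below 0.02 m/s and x of casting_yellow in the frame of tray_floor between -0.085 and 0.045 m and y of casting_yellow in the frame of tray_floor between -0.125 and 0.125 m and z of casting_yellow in the frame of tray_floor between -0.006 and 0.007 m and contact force between the fingers and casting_yellow below 0.5 N and x of casting_blue in the frame of tray_floor between -0.085 and 0.045 m and y of casting_blue in the frame of tray_floor between -0.125 and 0.125 m and z of casting_blue in the frame of tray_floor between -0.006 and 0.007 m and contact force between the fingers and casting_blue below 0.5 N and x of casting_grey in the frame of tray_floor between -0.085 and 0.045 m and y of casting_grey in the frame of tray_floor between -0.125 and 0.125 m and z of casting_grey in the frame of tray_floor between -0.006 and 0.007 m and contact force between the fingers and casting_grey below 0.5 N); the robot touches nothing.
It fails at once if the tray is tipped past 50 degrees (value of joint tray above 0.873 rad).
It fails at once if the mug, the screwdriver or the small blue bin is moved by more than 30 mm (distance of any of mug, screwdriver, parts_bin from where it was at the start of the episode above 0.03 m).
Of casting_red, casting_yellow, casting_blue only 2 to 3 are there at a start; the rules pass over those that are not, and their reading is None.
At some moment in a run one of casting_grey may be knocked a few centimetres aside while the robot is not near it.
Once in a run the grip may slacken for a moment while it holds something.
It also fails if it takes over 208 s, if anything falls off the work surface, if the arm or the gripper's body presses on something with over 40 N, if the wrist force passes 120 N, or if a joint passes its speed limit or range.

## Working session

There is one attempt and no reset: what is moved stays moved. The work goes in short steps, each a Python script; the robot and the scene stay as the last script left them, time stands still between calls to the robot, and variables do not carry over. Pictures are saved under pics/ and viewed, at most 14 in all, crops included, and the job is handed in when it is done.

```bash
mkdir -p pics; ls; python3 - <<'E'
from rig import r
import cv2,numpy as np
o=r.get_obs(); print({k:np.round(v,3) for k,v in o.items()}, r.tip_reach)
for n in ("side","top"):
    p,d=r.capture(n); cv2.imwrite(f"pics/{n}0.png",p[:,:,::-1]); np.savez(f"pics/{n}0.npz",p=p,d=d)
    c=r.camera_params(n); print(n,c); R=cv2.Rodrigues(np.array(c["rvec"]))[0]; print(-R.T@np.array(c["tvec"]).ravel(), (d>0).mean())
E
```

```text
pics
{'time_s': np.float64(0.0), 'joints': array([-1.314,  0.265,  1.605, -0.   ,  1.274, -0.037]), 'qd': array([ 0.001, -0.   , -0.   , -0.001,  0.   ,  0.   ]), 'joint_torque': array([-2.0000e-03, -5.0212e+01, -3.5687e+01,  7.3000e-02,  2.9000e-02,
       -0.0000e+00]), 'eef_pos': array([ 195.304, -645.446,  254.393]), 'tcp_rot': array([-3.106, -0.46 ,  0.   ]), 'contact_force': array([-0.367,  0.303,  0.185]), 'torque': array([ 0.03 , -0.016, -0.007]), 'grip_force': np.float64(0.0), 'opening': np.float64(87.997)} 17.0
side {'fx': 382.633896600062, 'fy': 382.633896600062, 'cx': 315.79580900377545, 'cy': 203.22129392601403, 'rvec': array([ 0.4159126 , -2.82974055,  1.02214387]), 'tvec': array([492.46820351, 168.47804273, 984.2168151 ])}
[322.41954493 619.90954551 866.8046573 ] 0.9960625
top {'fx': 453.45369513846765, 'fy': 453.45369513846765, 'cx': 317.69499487141826, 'cy': 200.69736897714134, 'rvec': array([ 2.12668945, -2.14622032,  0.21798617]), 'tvec': array([ -20.40924032,  557.06982871, 1517.52338654])}
[ 274.36414912   10.52071214 1593.18366428] 0.9961171875
```

View pics/side0.png

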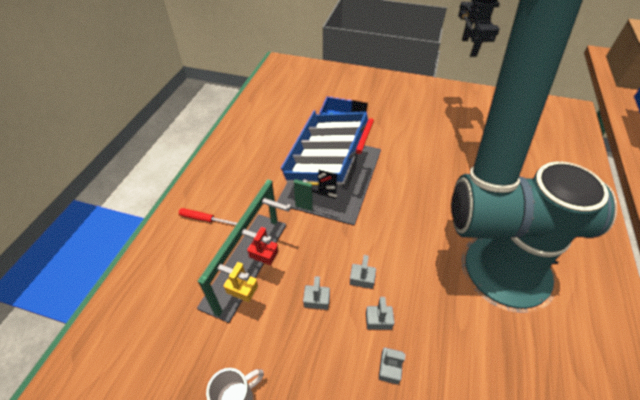

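View pics/top0.png

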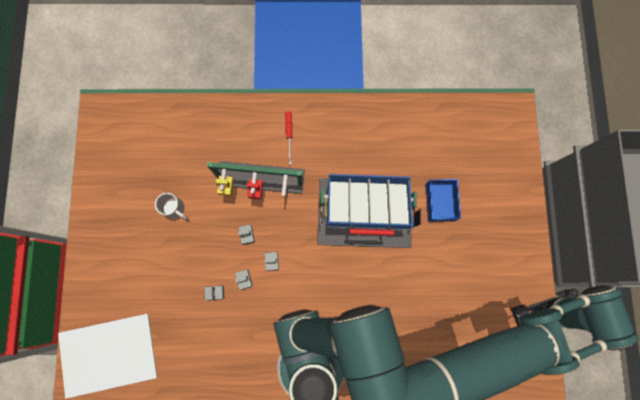

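The side view shows yellow hanging at (240,283), red at (262,247) and an empty hook at about (280,205), so blue is absent. The tray is tipped at (330,145) with its red handle at (366,133).

Grey lookalikes in the top view are at (246,235), (271,261), (243,280) and (214,293). The base axis is near (313,380), so (246,235) should be the farthest. Next I'll check this with numbers and a crop.

```bash
cat > h.py <<'E'
import numpy as np, cv2
from rig import r
from scipy.spatial.transform import Rotation as Ro
def cam(n):
    c=r.camera_params(n); R=cv2.Rodrigues(np.array(c["rvec"]))[0]; return c,R,np.array(c["tvec"]).ravel()
def cloud(n,shot=None):
    """picture, HxWx3 world points"""
    c,R,t=cam(n); p,d=shot if shot else r.capture(n)
    v,u=np.mgrid[0:400,0:640]; a=(u-c["cx"])/c["fx"]; b=(v-c["cy"])/c["fy"]
    if n=="wrist":
        th=np.hypot(a,b)+1e-9; s=np.tan(np.minimum(th,1.5))/th; a,b=a*s,b*s
    P=np.stack([a*d,b*d,d],-1)
    W=(P-t)@R; W[(d<=0)]=np.nan
    return p,W
def proj(n,X):
    c,R,t=cam(n); q=R@np.array(X,float)+t; return np.array([q[0]/q[2]*c["fx"]+c["cx"],q[1]/q[2]*c["fy"]+c["cy"]])
def ray(n,u,v,z):
    c,R,t=cam(n); d=R.T@np.array([(u-c["cx"])/c["fx"],(v-c["cy"])/c["fy"],1]); o=-R.T@t
    return o+d*(z-o[2])/d[2]
def masks(p):
    H,S,V=[x.astype(int) for x in cv2.split(cv2.cvtColor(p,cv2.COLOR_RGB2HSV))]
    return dict(red=((H<6)|(H>174))&(S>170)&(V>90), yellow=(H>20)&(H<35)&(S>150)&(V>120),
      blue=(H>100)&(H<125)&(S>150), green=(H>55)&(H<92)&(S>60), grey=(S<70)&(V>60)&(V<190), white=(S<40)&(V>190))
def blobs(m,lo=25,hi=9999):
    n,l,s,c=cv2.connectedComponentsWithStats(m.astype(np.uint8),connectivity=8)
    return [(l==i,c[i],s[i,4]) for i in range(1,n) if lo<=s[i,4]<=hi]
def down(yaw):  # tool down, jaw (tool y) along world direction yaw (rad from +x)
    y=np.array([np.cos(yaw),np.sin(yaw),0]); z=np.array([0,0,-1.]); x=np.cross(y,z)
    return Ro.from_matrix(np.stack([x,y,z],1)).as_rotvec()
E
python3 - <<'E'
from h import *
np.set_printoptions(precision=1,suppress=True)
for n in ("side","top"):
    f=np.load(f"pics/{n}0.npz"); p,W=cloud(n,(f["p"],f["d"]))
    ok=(W[...,0]>250)&(W[...,0]<1100)&(abs(W[...,1])<600)&(W[...,2]<300)
    print(n,"bench z",np.nanmedian(W[ok&(W[...,2]<20)][:,2]))
    for k,m in masks(p).items():
        if k=="blue" or k=="white": pass
        for b,c,a in blobs(m&ok&(W[...,2]>6 if k=='grey' else True),30 if n=="side" else 25):
            q=W[b]; print(k,c,a,"med",np.median(q,0),"lo",np.percentile(q,3,0),"hi",np.percentile(q,97,0),"r",np.hypot(*np.median(q,0)[:2]).round())
p=cv2.imread("pics/top0.png"); cv2.imwrite("pics/crop1.png",cv2.resize(p[140:310,190:470],None,fx=2.8,fy=2.8,interpolation=cv2.INTER_CUBIC))
E
```

```text
side bench z -0.5894245105255306
red [364.3 135.3] 195 med [ 431.4 -176.9  194.6] lo [ 424.3 -250.1  187.8] hi [ 439.5 -118.8  198. ] r 466.0
red [194.8 214.6] 259 med [844.1  85.8  22. ] lo [799.6  71.7  12.5] hi [890.1  93.3  26.7] r 848.0
red [262.  248.7] 539 med [583.  201.8 121.4] lo [558.7 173.7  98. ] hi [612.1 212.  173.9] r 617.0
yellow [236.7 281. ] 298 med [598.1 298.9 123.1] lo [572.8 271.6 119.1] hi [627.1 308.5 174.7] r 669.0
yellow [250.7 280.8] 64 med [577.1 278.1 121.6] lo [569.9 215.4  10.1] hi [612.4 289.9 152.8] r 641.0
blue [323.6 129.3] 1242 med [ 588.9 -319.1  114.2] lo [ 459.5 -511.7    4. ] hi [626.2 -54.4 158.3] r 670.0
blue [355.  140.8] 85 med [ 457.7 -194.4  156.4] lo [ 453.6 -238.7  146.2] hi [ 462.5 -146.8  163.1] r 497.0
blue [343.1 169.4] 111 med [462.2 -78.  152.3] lo [ 457.4 -121.   141.6] hi [472.1 -37.  164.8] r 469.0
green [114.2 261.3] 1241 med [986.2 305.6  -1.7] lo [ 980.4 -496.2   -4.8] hi [992.4 586.4   1.2] r 1032.0
green [302.9 194.1] 440 med [561.2 -31.7  74.3] lo [538.2 -40.4  19.3] hi [584.3 -29.1 114.7] r 562.0
green [230.9 246.5] 127
[... 5011 characters left out ...]
37.7] lo [250.8 300.   28.5] hi [270.6 356.   90.1] r 415.0
white [283.8 185.1] 57 med [589.6  85.4 160.4] lo [558.4  79.1 155.2] hi [619.7  91.7 167. ] r 596.0
white [338.5 201.7] 705 med [541.6 -93.4 108.7] lo [ 478.1 -121.8   87.4] hi [610.1 -65.4 130.1] r 550.0
white [358.4 202.3] 691 med [ 540.  -159.9  109.3] lo [ 477.1 -187.7   87.1] hi [ 607.2 -128.8  141.6] r 563.0
white [378.2 203.3] 659 med [ 536.1 -225.9  109.1] lo [ 473.7 -253.1   88.8] hi [ 602.8 -199.   129.8] r 582.0
white [398.  203.7] 665 med [ 533.7 -291.5  108.7] lo [ 469.9 -319.8   88.3] hi [ 601.9 -264.4  132.1] r 608.0
white [170.3 206.5] 138 med [546.9 491.9   6.4] lo [512.2 450.2  -3.6] hi [567.7 513.3  91.7] r 736.0
```

View pics/crop1.png

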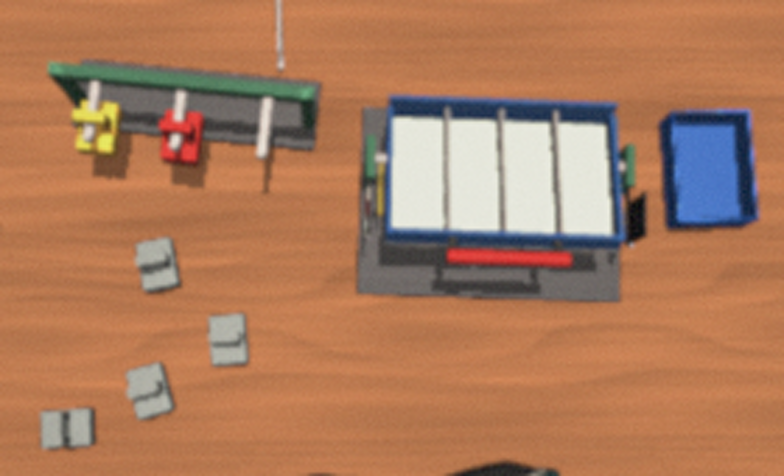

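The crop confirms that the grey casting at top (246,235), about (443,221) in the world and 495 mm from the base, is the farthest. The others are at 375, 371 and 415 mm. Red hangs on hook1, yellow on hook2, and hook0 is empty. Next I'll fit the tray and rack geometry.

```bash
python3 - <<'E'
from h import *
np.set_printoptions(precision=3,suppress=True)
for n in ("side","top"):
    f=np.load(f"pics/{n}0.npz"); p,W=cloud(n,(f["p"],f["d"])); M=masks(p)
    X,Y,Z=W[...,0],W[...,1],W[...,2]
    fl=cv2.erode((M["white"]&(X>460)&(X<620)&(Y<-60)&(Y>-325)&(Z>70)).astype(np.uint8),np.ones((3,3)))>0
    q=W[fl]; c=np.median(q,0)
    for _ in range(4):
        A=np.c_[q[:,:2]-c[:2],np.ones(len(q))]; s=np.linalg.lstsq(A,q[:,2],rcond=None)[0]; e=abs(A@s-q[:,2]); q=q[e<max(2.5*np.median(e),.5)]
    g=s[:2]; tilt=np.arctan(np.hypot(*g)); print(n,"floor tilt",tilt,"downhill yaw",np.arctan2(-g[1],-g[0]),"rms",np.median(e),"z=103 line at x",c[0]+(100+3/np.cos(tilt)-s[2]-g[1]*(-192-c[1]))/g[0],"y -192")
    h=M["red"]&(X<460)&(Z>150); q=W[h]; pc=np.linalg.svd(q[:,:2]-q[:,:2].mean(0))[2][0]; print(" handle mid",(np.percentile(q,2,0)+np.percentile(q,98,0))/2,"dir",pc,"len",np.ptp((q[:,:2]-q[:,:2].mean(0))@pc))
    gr=M["green"]&(X>600)&(X<680)&(Z>172)&(Z<182); q=W[gr]; k=np.polyfit(q[:,1],q[:,0],1); print(" rail dx/dy",k, "y range",np.percentile(q[:,1],[1,99]),"x resid",np.percentile(q[:,0]-np.polyval(k,q[:,1]),[2,98]))
    for nm in ("red","yellow"):
        b=M[nm]&(X>550)&(X<640)&(Z>166)&(Z<185); q=W[b]; print(" ",nm,"plate top",len(q),q.mean(0), q.min(0),q.max(0))
        b=M[nm]&(X>540)&(X<650)&(Y>140)&(Z>114)&(Z<128); q=W[b]; print(" ",nm,"foot top",len(q),(np.percentile(q,1,0)+np.percentile(q,99,0))/2, np.ptp(q,0))
    b=(X>400)&(X<490)&(Y>180)&(Y<270)&(Z>82); q=W[b]; print(" grey plate top",len(q),q.mean(0),np.ptp(q,0)); pc=np.linalg.svd(q[:,:2]-q[:,:2].mean(0))[2][0]; print(pc)
    b=(X>400)&(X<490)&(Y>180)&(Y<270)&(Z>30)&(Z<42); q=W[b]; print(" grey foot rect",cv2.minAreaRect(q[:,:2].astype(np.float32)))
print([proj("top",[554,-192,100]),proj("side",[554,-192,100])])
E
```

```text
side floor tilt 0.28958268225107353 downhill yaw -0.041909392765159315 rms 0.6194358124995176 z=103 line at x 552.9727326757602 y -192
 handle mid [ 431.604 -184.337  192.759] dir [0.035 0.999] len 136.11871226620133
 rail dx/dy [  0.104 619.741] y range [ 37.578 332.803] x resid [-5.626  6.269]
  red plate top 82 [586.379 190.383 172.104] [580.764 169.529 166.418] [593.383 207.205 176.02 ]
  red foot top 285 [586.741 191.912 120.979] [59.764 44.225 13.317]
  yellow plate top 106 [598.77  287.522 172.676] [592.705 268.756 166.329] [607.241 305.468 176.169]
  yellow foot top 222 [599.601 290.026 122.252] [60.965 41.609 10.687]
 grey plate top 82 [445.557 226.53   87.087] [16.934 36.531  7.595]
[-0.176  0.984]
 grey foot rect ((445.52618408203125, 226.41632080078125), (60.35654067993164, 43.83118438720703), 12.538612365722656)
top floor tilt 0.28698356096737476 downhill yaw -0.034874445038323355 rms 1.5695942504021616 z=103 line at x 557.5619037914705 y -192
 handle mid [ 432.254 -188.109  196.015] dir [-0.046 -0.999] len 134.47119458222107
 rail dx/dy [  0.102 622.137] y range [ 30.964 324.366] x resid [-6.52   6.703]
  red plate top 40 [587.818 184.458 172.11 ] [580.504 168.324 166.579] [593.908 202.726 180.237]
  red foot top 99 [585.347 186.288 121.413] [57.842 46.309 12.883]
  yellow plate top 37 [600.175 284.166 173.297] [593.368 266.855 166.02 ] [607.471 302.065 179.006]
  yellow foot top 91 [598.383 285.226 120.796] [59.281 45.36  12.915]
 grey plate top 41 [446.835 224.761  87.596] [16.611 33.911 11.685]
[ 0.196 -0.981]
 grey foot rect ((446.34295654296875, 223.62718200683594), (59.63911437988281, 43.82209777832031), 10.826762199401855)
[array([367.563, 198.548]), array([321.648, 149.521])]
```

Both views agree:

| Item | Position (mm) | Yaw (rad) | Other |
|---|---|---|---|
| Tray hinge | about (555, -192, 100) | -0.04 | tilt 0.288 |
| Handle | about (431, -187, 189) | | |
| Red | (587, 188) | -0.103 | |
| Yellow | (599, 286) | -0.103 | |
| Grey | (446, 225) | 0.19 | |

All heights and sizes match the text. Now I'll level the tray.

```bash
cat >> h.py <<'E'
HINGE=np.array([555,-191.5,100.]); TY=-0.04; RY=-0.103
def rz(a): return np.array([[np.cos(a),-np.sin(a),0],[np.sin(a),np.cos(a),0],[0,0,1.]])
def tray(x,y,z,phi=0.):   # tray coordinates to world at tilt phi
    c,s=np.cos(phi),np.sin(phi); return HINGE+rz(TY)@np.array([x*c+z*s,y,-x*s+z*c])
def go(pos,yaw):  # joint move, jaw along yaw (mod pi)
    q0=np.array(r.get_obs()["joints"]); best=None
    for y in (yaw,yaw+np.pi,yaw-np.pi):
        q=r.inverse_kinematics(list(pos),list(down(y)))
        if q is not None and (best is None or np.abs(np.array(q)-q0).max()<best[0]): best=(np.abs(np.array(q)-q0).max(),y)
    assert best,"no IK"; r.move_pose(list(pos),list(down(best[1])))
def lin(pos,v=150,f=None): return r.move_linear(list(pos),velocity=v,until_force=f)
def st(tag=""):
    o=r.get_obs(); print(tag,"t",round(float(o["time_s"]),1),"p",np.round(o["eef_pos"],1),"F",np.round(o["contact_force"],1),"open",round(float(o["opening"]),1),"g",round(float(o["grip_force"]),1)); return o
def arc(a,b,n,v=60,dz=3):
    for p in np.linspace(a,b,n+1)[1:]:
        lin(tray(-145,0,50,p)+[0,0,dz],v)
E
python3 - <<'E'
from h import *
h=tray(-145,0,50,.288); print(h)
go(h+[0,0,90],TY); r.grip(44); st("above")
hit=lin(h+[0,0,3],100,15); print(hit)
r.grip(0); st("pinched")
arc(.288,0,6); st("lev")
hit=lin(tray(-145,0,50)+[0,0,-6],20,15); st(f"press {hit}")
r.pause(.3)
p,W=cloud("side"); 
X,Y,Z=W[...,0],W[...,1],W[...,2]; m=masks(p)["white"]&(X>460)&(X<620)&(Y<-60)&(Y>-325)&(Z>70)
q=W[m]; A=np.c_[q[:,:2],np.ones(len(q))]; s=np.linalg.lstsq(A,q[:,2],rcond=None)[0]; print("floor slope",s,np.median(q[:,2]))
E
```

```text
[ 430.27359588 -186.5082813   189.12579233]
above t 2.8 p [ 430.3 -186.5  279.1] F [ 0.7 -1.4 -0.5] open 43.7 g 0.0
False
pinched t 4.3 p [ 432.5 -186.7  192.7] F [ 7.  -0.7 -4.1] open 14.9 g 30.0
lev t 6.0 p [ 414.2 -186.9  155.2] F [ 8.2 -0.9  0.5] open 14.6 g 30.0
press True t 6.3 p [ 412.4 -186.8  149.5] F [-0.3 -0.3  4.1] open 14.6 g 30.0
floor slope [-1.42256172e-02  8.47405084e-03  1.13606191e+02] 102.23452914334227
```

```bash
python3 - <<'E'
from h import *
np.set_printoptions(precision=3,suppress=True)
r.grip(44); p=np.array(r.get_obs()["eef_pos"]); lin(p+[0,0,110],200); st()
# view from above tray, sideways enough
go([470,-60,400],TY); o=st("view")
shot=r.capture("wrist"); 
cv2.imwrite("pics/w1.png",shot[0][:,:,::-1])
for n in ("wrist","top","side"):
    p,W=cloud(n,shot if n=="wrist" else None); X,Y,Z=W[...,0],W[...,1],W[...,2]; M=masks(p)
    m=M["white"]&(X>420)&(X<640)&(Y<-50)&(Y>-335)&(Z>85)&(Z<112)
    m=cv2.erode(m.astype(np.uint8),np.ones((3,3)))>0
    q=W[m]; c=q.mean(0)
    for _ in range(4):
        A=np.c_[q[:,:2]-c[:2],np.ones(len(q))]; s=np.linalg.lstsq(A,q[:,2],rcond=None)[0]; e=abs(A@s-q[:,2]); q=q[e<max(2.5*np.median(e),.3)]
    print(n,len(q),"slope",s,"rect",cv2.minAreaRect(q[:,:2].astype(np.float32)))
    h=M["red"]&(X<460)&(Z>120)&(Y<-80); q=W[h]
    if len(q)>20: print(" handle",(np.percentile(q,2,0)+np.percentile(q,98,0))/2)
E
```

```text
t 8.0 p [ 411.  -186.1  257.3] F [-1.   0.5 -0.6] open 44.2 g 0.0
view t 8.8 p [469.2 -60.3 397.7] F [ 1.2 -0.6 -0.7] open 44.0 g 0.0
wrist 5682 slope [ -0.     -0.    102.815] rect ((530.7946166992188, -176.373046875), (212.39491271972656, 153.3762969970703), 87.27618408203125)
 handle [ 412.792 -180.01   155.   ]
top 989 slope [  0.002   0.    103.048] rect ((532.0574340820312, -226.93301391601562), (180.92056274414062, 144.9207305908203), 87.18115234375)
 handle [ 412.449 -187.704  156.406]
side 749 slope [ -0.001   0.002 101.988] rect ((533.31005859375, -205.51832580566406), (227.42044067382812, 142.77439880371094), 87.72288513183594)
 handle [ 411.85  -183.321  154.237]
```

View pics/w1.png

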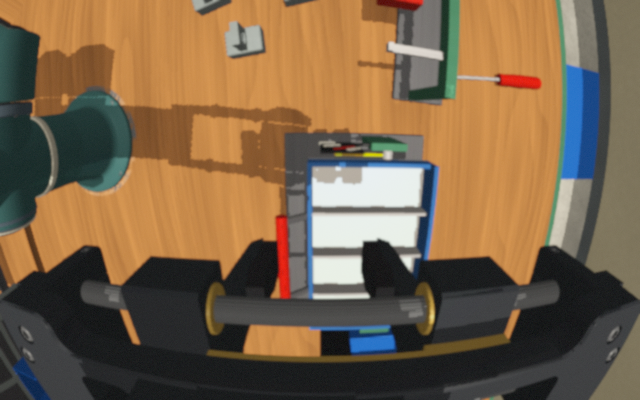

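The tray is level (floor slope 0, floor at z≈103). The wrist view shows the floor lanes at about (367,185) and (365,232), with the handle at (283,255). Next is the grey casting, after relocating it.

```bash
cat >> h.py <<'E'
HINGE=np.array([556,-192.5,100.]); TY=-0.045
LY=[-98.5,-32.5,32.5,98.5]
def plate(xy,zlo,zhi,R=75,cams=("side","top")):
    """centre and yaw of the casting whose plate top lies in zlo..zhi near xy"""
    cs,ys=[],[]
    for n in cams:
        p,W=cloud(n); m=(np.hypot(W[...,0]-xy[0],W[...,1]-xy[1])<R)&(W[...,2]>zlo)&(W[...,2]<zhi)
        b=max(blobs(m,10),key=lambda b:b[2])[0]; q=W[b]; c,sz,_=cv2.minAreaRect(q[:,:2].astype(np.float32))
        d=np.linalg.svd(q[:,:2]-q[:,:2].mean(0))[2][0]; d=d*np.sign(d[1])
        cs.append([*q[:,:2].mean(0),np.percentile(q[:,2],90)]); ys.append(np.arctan2(d[1],d[0])-np.pi/2)
        print(n,"plate",np.round(cs[-1],1),"yaw",round(ys[-1],3),"size",np.round(sz,1),len(q))
    return np.mean(cs,0),np.mean(ys)
def pick(c,yaw,zbase):
    go([*c[:2],zbase+68+75],yaw+np.pi/2); r.grip(60)
    if lin([*c[:2],zbase+68],120,12): print("HIT"); st(); return False
    r.grip(0); o=st("gripped"); return 32<o["opening"]<40
def place(lane,x=-10,zc=68):
    t=tray(x,LY[lane],3); 
    go(t+[0,0,zc+72],TY+np.pi/2); o=st("over")
    if not 32<o["opening"]<40: print("LOST?"); return False
    h=lin(t+[0,0,zc-4],50,7); st(f"down {h}")
    p=np.array(r.get_obs()["eef_pos"]); r.grip(48); r.pause(.2); lin(p+[0,0,85],200); st("released"); return True
E
python3 - <<'E'
from h import *
c,y=plate((446,225),80,98)
assert abs(c[2]-88)<5
r.grip(60)
if pick(c,y,0):
    p=np.array(r.get_obs()["eef_pos"]); lin(p+[0,0,172],200); o=st("lifted")
    if o["opening"]>32: place(0)
r.grip(60)
p,W=cloud("top"); cv2.imwrite("pics/top2.png",cv2.resize(p[140:310,190:470,::-1],None,fx=2.8,fy=2.8))
E
```

```text
side plate [445.4 227.   89.1] yaw 0.171 size [11.8 37.4] 86
top plate [446.3 224.6  92.4] yaw 0.18 size [12.9 36.5] 45
gripped t 12.4 p [446.3 225.9  68.6] F [-0.4 -1.   3.1] open 35.7 g 30.0
lifted t 13.4 p [445.3 225.5 238.9] F [-0.1  1.3 -3.1] open 35.5 g 30.0
over t 15.3 p [ 541.9 -289.3  242.9] F [ 1.1 -0.  -2.7] open 35.9 g 30.0
down True t 16.6 p [ 541.4 -290.6  171.5] F [ 0.5 -0.4  4.5] open 35.6 g 30.0
released t 17.8 p [ 541.1 -290.4  256. ] F [0.4 0.7 0. ] open 48.2 g 0.0
```

View pics/top2.png

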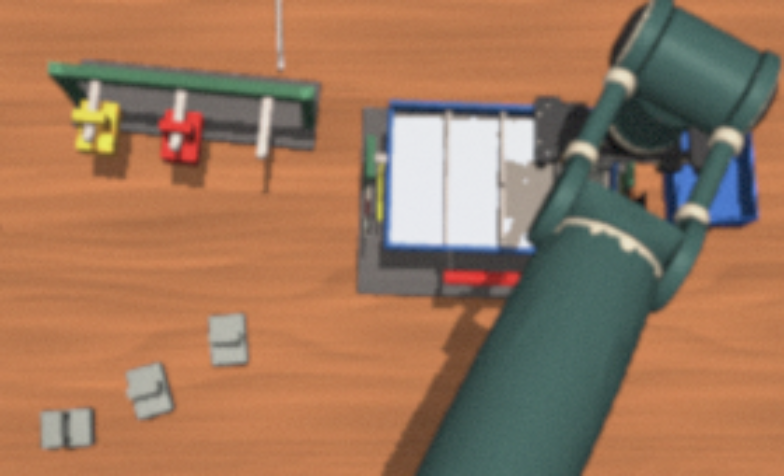

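Grey went in at the expected height (contact at 171.5, expected 171). The top view shows its old spot empty and the arm covering lane 0. Red and yellow are still on their hooks. Red is next.

```bash
cat >> h.py <<'E'
def unhook(c,lane):
    c0,y=plate(c,164,184,40); assert 170<c0[2]<181
    if not pick(c0,RY,86): return False
    p=np.array(r.get_obs()["eef_pos"]); lin(p+[0,0,15],60); o=st("raised")
    if o["opening"]<32: return False
    p=p+[0,0,15]; d=rz(RY)@np.array([-1,0,0]); lin(p+65*d,100); st("off")
    lin(p+65*d+[0,0,75],200); return place(lane)
E
python3 - <<'E'
from h import *
print(unhook((587,187),1)); r.grip(60)
p,W=cloud("side"); cv2.imwrite("pics/side3.png",p[:,:,::-1])
E
```

```text
side plate [586.9 189.7 174.6] yaw -0.124 size [37.1 13.6] 105
top plate [588.4 185.6 175.8] yaw -0.1 size [36.1 12.7] 52
gripped t 21.5 p [588.1 187.6 154.8] F [-0.4 -0.5  2.7] open 35.6 g 30.0
raised t 22.0 p [588.3 187.7 170.1] F [-0.6 -1.2 -2.9] open 35.8 g 30.0
off t 22.8 p [524.  194.4 170.2] F [ 0.3  0.3 -2.8] open 35.8 g 30.0
over t 24.8 p [ 544.7 -223.5  242.6] F [ 0.3 -1.3 -3.4] open 35.8 g 30.0
down True t 26.1 p [ 544.4 -224.2  171.7] F [0.3 0.8 5.1] open 35.5 g 30.0
released t 27.3 p [ 544.2 -224.1  256.2] F [-0.7 -0.   0.1] open 47.8 g 0.0
True
```

View pics/side3.png

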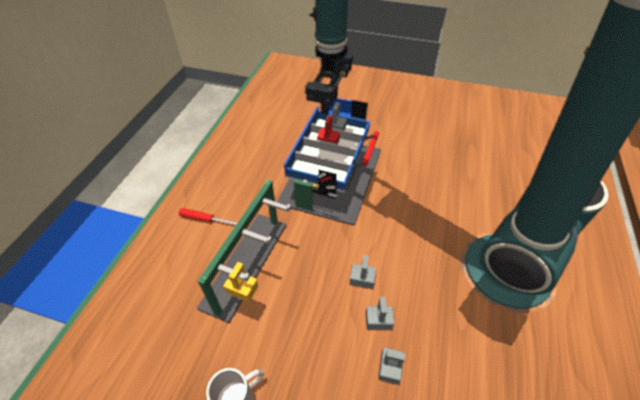

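Red stands in lane 1 at (329,132), with grey behind it at (340,118). The middle hook is free and yellow is at (240,282). Yellow goes to lane 3.

```bash
python3 - <<'E'
from h import *
print(unhook((599.5,286),3)); r.grip(60)
go([470,-30,430],TY); st("aside")
np.set_printoptions(precision=1,suppress=True)
for n in ("side","top","wrist"):
    p,W=cloud(n); 
    if n!="top": cv2.imwrite(f"pics/{n}4.png",p[:,:,::-1])
    else: cv2.imwrite("pics/top4.png",cv2.resize(p[140:310,190:470,::-1],None,fx=2.8,fy=2.8))
    T=(W-HINGE)@rz(TY); m=(T[...,0]>-110)&(T[...,0]<60)&(abs(T[...,1])<135)&(T[...,2]>80)&(T[...,2]<97)
    for b,c,a in blobs(m,10):
        q=T[b]; d=np.linalg.svd(q[:,:2]-q[:,:2].mean(0))[2][0]; print(n,c,a,q.mean(0),np.percentile(q[:,2],90),"yaw",np.arctan2(-d[0]*np.sign(d[1]),abs(d[1])).round(3))
E
```

```text
side plate [599.  288.9 175. ] yaw -0.119 size [38.3 13.6] 131
top plate [600.8 284.9 176.6] yaw -0.098 size [34.7 12.4] 50
gripped t 31.2 p [600.3 286.9 154.8] F [ 0.4 -0.7  2.4] open 35.8 g 30.0
raised t 31.6 p [600.4 287.  170.1] F [-0.1 -0.8 -3.6] open 35.4 g 30.0
off t 32.4 p [536.1 293.7 170.2] F [ 0.3 -0.  -2.7] open 36.1 g 30.0
over t 34.4 p [550.5 -92.8 242.6] F [-1.   0.3 -3.3] open 35.7 g 30.0
down True t 35.6 p [550.4 -93.4 171.7] F [0.3 0.1 5.4] open 35.8 g 30.0
released t 36.8 p [550.1 -93.4 256.2] F [0.8 0.2 0.1] open 47.7 g 0.0
True
aside t 38.7 p [470.  -30.1 429.5] F [-0.2  0.   0.3] open 60.0 g 0.0
side [335.5 107.2] 50 [-12.  -93.5  87.7] 90.99759125092274 yaw -0.037
side [327.8 120.9] 59 [-10.8 -25.7  88. ] 90.75993095124397 yaw -0.038
side [312.2 150.5] 67 [-11.  104.4  88.5] 91.48633183899551 yaw -0.023
top [380.8 196.1] 53 [ -9.8 -30.2  89.7] 94.02415221616701 yaw 0.013
top [401.7 197.2] 49 [-11.1 -96.2  89.7] 94.39570088504772 yaw 0.014
wrist [384.6 215.4] 311 [-10.7 100.6  90.2] 92.20503201999776 yaw -0.031
wrist [377.5 292. ] 86 [-10.8 -17.7  88.3] 91.76800497432505 yaw -0.732
wrist [372.2 334.2] 155 [-11.9 -97.6  90.7] 92.39315231150462 yaw -0.05
```

View pics/top4.png

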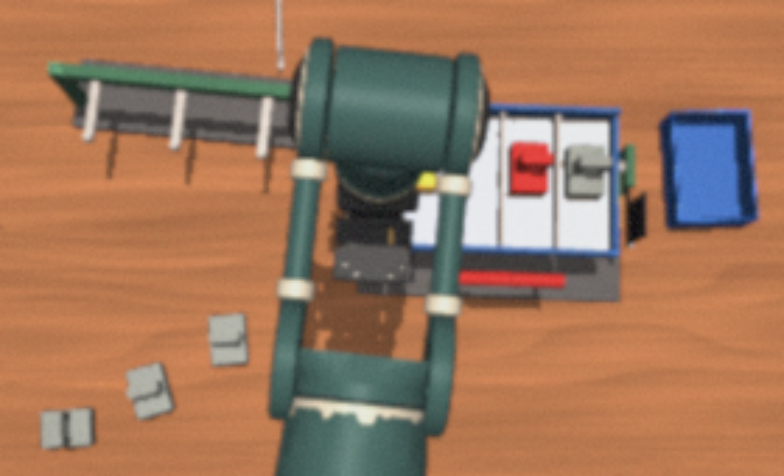

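All three castings stand upright in lanes 0, 1 and 3, with tops at z≈91 and x≈-11. In the crop red is at (529,168), grey at (586,170), and yellow is partly hidden at (427,181). Now I'll tip the tray.

```bash
cat >> h.py <<'E'
def tilt():
    p,W=cloud("side"); X,Y,Z=W[...,0],W[...,1],W[...,2]; M=masks(p)
    T=(W-HINGE)@rz(TY); h=M["red"]&(T[...,0]<-40)&(T[...,0]>-180)&(abs(T[...,1])<75)&(T[...,2]>40); q=T[h]
    hm=np.median(q,0) if len(q)>10 else None
    m=M["white"]&(T[...,0]>-110)&(T[...,0]<60)&(abs(T[...,1])<125)&(T[...,2]>-60)&(T[...,2]<90); q=W[m]
    for _ in range(5):
        A=np.c_[q-q.mean(0)]; n=np.linalg.svd(A,full_matrices=False)[2][2]; e=abs(A@n); q=q[e<max(2*np.median(e),1)]
    n=n*np.sign(n[2]); a=np.arctan2(n@rz(TY)[:,0],n[2])
    print("tilt floor",round(float(a),3),"n",len(q),"handle",None if hm is None else np.round(hm,1), "by handle",None if hm is None else round(float(np.arctan2(hm[2]-6,-hm[0])-np.arctan2(50,145)),3)); return p,W,a
E
python3 - <<'E'
from h import *
h=tray(-145,0,50); go(h+[0,0,90],TY); r.grip(34)
hit=lin(h+[0,0,3],100,12); st(f"at handle {hit}")
r.grip(0); st("pinched"); tilt()
arc(0,.35,7,50); st("20deg"); p,W,a=tilt()
cv2.imwrite("pics/side5.png",p[60:220,240:400,::-1].repeat(4,0).repeat(4,1)) 
E
```

```text
at handle False t 41.4 p [ 411.7 -186.3  153.6] F [-0.5  0.4  0.3] open 34.0 g 0.0
pinched t 41.8 p [ 412.4 -186.3  153.8] F [3.6 0.2 0.5] open 15.1 g 30.0
tilt floor -0.003 n 435 handle [-145.    19.7   56.1] by handle 0.001
20deg t 44.0 p [ 434.7 -187.1  197.9] F [ -2.5  -4.5 -10.7] open 15.3 g 30.0
tilt floor 0.306 n 283 handle [-122.8   22.5   98.1] by handle 0.312
```

View pics/side5.png

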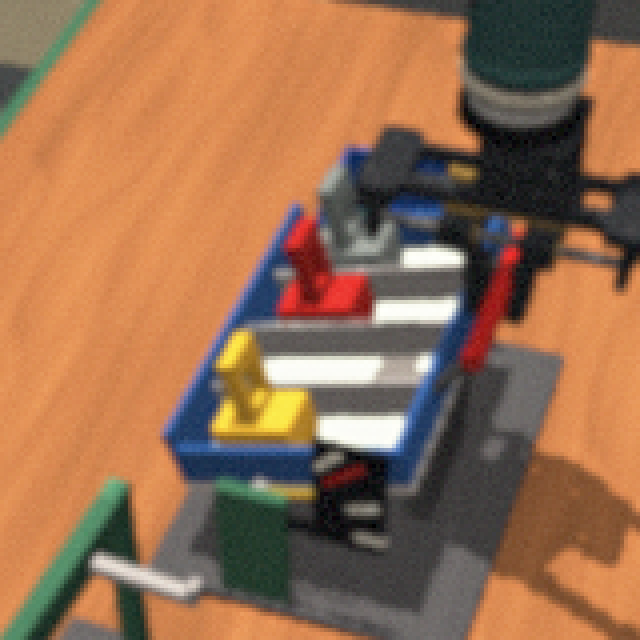

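The castings have slid to the stop and stand upright: yellow (265,400), red (325,275), grey (360,225). The tilt measures about 0.31, slightly behind the command. Continuing to 40°.

```bash
python3 - <<'E'
from h import *
arc(.35,.70,7,50); st("40?"); p,W,a=tilt()
if 0.4<a<0.68: arc(.70,.70+min(.698-a,.12),2,30); st("corr"); p,W,a=tilt()
r.pause(2.2); p,W,a=tilt(); st()
cv2.imwrite("pics/side6.png",p[60:220,240:400,::-1].repeat(4,0).repeat(4,1)) 
E
```

```text
40? t 46.1 p [ 472.7 -188.8  236.2] F [-16.   -0.7  12.1] open 14.8 g 30.0
tilt floor 0.651 n 62 handle [-86.3  27.8 133.8] by handle 0.645
corr t 46.7 p [ 478.9 -189.1  240.4] F [-19.2  -0.   14.6] open 14.6 g 30.0
tilt floor 0.671 n 30 handle [-79.7  26.9 137.9] by handle 0.695
tilt floor 0.679 n 36 handle [-79.4  26.4 137.4] by handle 0.695
 t 49.0 p [ 478.9 -189.1  240.4] F [-18.2   0.7  13.9] open 14.4 g 30.0
```

View pics/side6.png

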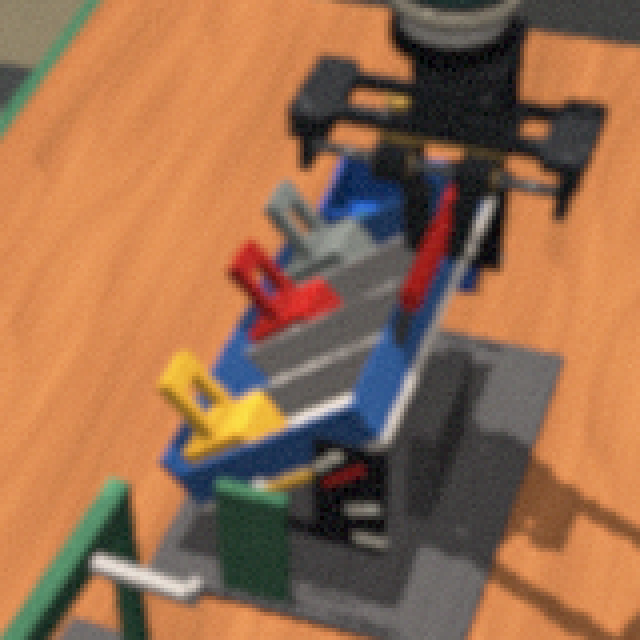

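The tilt is about 0.69 by handle and floor, held for more than 2 s, with all three castings standing against the stop: yellow (220,410), red (285,295), grey (320,230). Now I'll lower it to level, slowly.

```bash
python3 - <<'E'
from h import *
np.set_printoptions(precision=1,suppress=True)
arc(.72,.0,12,50); st("down"); 
hit=lin(tray(-145,0,50)+[0,0,-8],20,18); st(f"press {hit}"); p,W,a=tilt()
r.grip(34); q=np.array(r.get_obs()["eef_pos"]); lin(q+[0,0,110],150); go([400,0,420],TY); st("aside")
p,W,a=tilt(); cv2.imwrite("pics/side7.png",p[60:220,240:400,::-1].repeat(4,0).repeat(4,1))
for n in ("side","top","wrist"):
    p,W=cloud(n); T=(W-HINGE)@rz(TY); m=(T[...,0]>-110)&(T[...,0]<60)&(abs(T[...,1])<135)&(T[...,2]>80)&(T[...,2]<97)
    for b,c,a in blobs(m,10):
        q=T[b]; d=np.linalg.svd(q[:,:2]-q[:,:2].mean(0))[2][0]; print(n,c,a,q.mean(0),np.percentile(q[:,2],90),"yaw",np.arctan2(-d[0]*np.sign(d[1]),abs(d[1])).round(3))
E
```

```text
down t 53.1 p [ 413.1 -186.4  155.8] F [-1.5 -0.2  4.7] open 14.5 g 30.0
press True t 53.4 p [ 412.4 -186.4  153.4] F [-0.3  0.1  4.5] open 14.8 g 30.0
tilt floor 0.001 n 492 handle [-145.    18.9   55.7] by handle -0.002
aside t 55.8 p [399.8  -0.4 418.4] F [-0.5  0.  -0.4] open 34.4 g 0.0
tilt floor 0.004 n 552 handle [-145.1    9.1   55.4] by handle -0.004
side [324.4 103. ] 52 [  25.  -101.8   87.9] 90.89783478233949 yaw -0.027
side [316.  118.1] 56 [ 24.5 -26.   88.6] 91.85394322091693 yaw -0.058
side [299.9 147.2] 68 [ 24.1 102.7  88.1] 91.12609014466338 yaw -0.025
top [340.5 183.6] 49 [25.6 98.5 90.5] 93.88372747123606 yaw 0.049
top [381.4 184.9] 56 [ 26.3 -31.5  90.2] 94.54346189388075 yaw 0.02
top [405.4 185.8] 56 [  26.5 -108.1   89.7] 94.09174320797833 yaw 0.032
wrist [459.8 235.5] 304 [23.7 99.9 89.3] 92.13122668640614 yaw -0.001
```

View pics/side7.png

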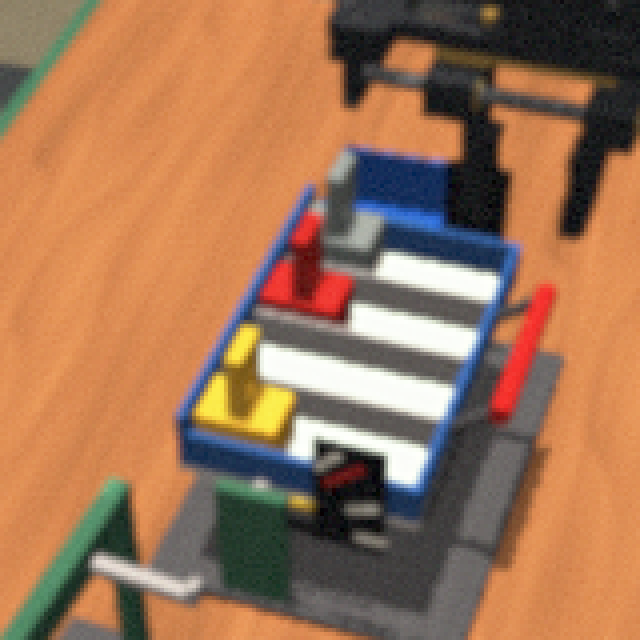

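The tray is level (0.00). All three castings stand at tray x≈25, tight against the stop and square: yellow (243,395), red (305,275), grey (345,220). The gripper is clear, so I'm handing in.

```bash
python3 -c "
from h import *
r.pause(.3); print(r.finish_job())"
```

```text
the job is handed in; nothing more can be done
None
```

The job is handed in, and my last camera check showed the tray level with the red, yellow and grey castings standing square against the end stop (there was no blue casting at this start).

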